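# Run the hand-driven scan turntable

### The job

Working only the crank by its yellow knob, without touching the platter or anything on it, turn the scan turntable anticlockwise (seen from above) until the platter itself runs at about 10 turns a minute and keep the platter between 8 and 12 turns a minute for 7 seconds without a break, so that the prints on it can be scanned; never let it go above 15. Then bring the platter to a stop with its orange mark at the red pointer, let go of the knob and leave everything at rest, with the prints still standing on the platter and the other things on the bench undisturbed.

Things in the scene. Friction and masses are not known exactly. Their poses are not given: they have to be found in the camera images.
- turntable: fixed black base of a hand-driven scan turntable; origin under its centre, on the bench, on the vertical spindle axis. Carries on its own +x side the red pointer (60 mm high), on its +y side a grey scanner head (120 mm high, 260 mm from the axis) and on its -y side a low aluminium cage (72 mm high) over the platter's edge
- platter (a joint): angle of the platter (black disc, 160 mm radius, 12 mm thick, top 46 mm above the bench; never touch it), rad, counted over whole turns, growing anticlockwise seen from above; 0 when the orange mark is at the red pointer, and again at every multiple of 2 pi. The platter is a heavy flywheel: nominal moment of inertia 0.076 kg m2 with all on it (may differ by 30 %)
- mark (a point): point at the platter's edge (160 mm from the axis, on its top) in the middle of the orange mark, an orange stripe 22 mm wide running from 108 to 158 mm from the axis
- pointer (a point): fixed point at the tip of the red pointer, 160 mm from the axis, at the height of the platter's top: here the orange mark must stop
- knob_mid (a point): point on the axis of the yellow crank knob, 168 mm above the bench, a good height to grip it
- knob: the yellow crank knob: an upright cylinder, 28 mm diameter, from 140 to 190 mm above the bench, free to spin about its own axis, on the crank arm at 80 mm from the spindle axis; origin on the knob's axis at bench height
- crank: aluminium crank arm, 132 mm high, turning endlessly about the spindle axis (origin there, at bench height; x axis towards the knob). It drives the platter only through an oil coupling: torque on platter = 0.075 N m per rad/s of speed difference, either sign, so the platter follows with a time constant of about 1 s and runs slower than the crank. Released, it is carried along
- drag_shoe: grey felt block, 42 x 34 x 28 mm with a brass stud, loose in the cage on the platter's edge (origin under its centre); leave it alone. It rubs with a constant torque, nominally 0.038 N m, really half to nearly twice that: undriven, the platter slows by some 0.5 rad/s2, then stays put; steady running needs the crank some 0.5 rad/s faster than the platter
- bracket_print: blue L-shaped printed bracket, 36 x 30 mm foot, 45 mm high, standing loosely on the platter; origin under its foot's centre
- block_print: green printed block with a round boss, 32 x 32 mm, 42 mm high, standing loosely on the platter; origin under its centre
- clip_print: white U-shaped printed clip, 36 x 30 mm, 33 mm high, standing loosely on the platter; origin under its centre
- spray_bottle: clear bottle with white cap, 64 mm diameter, 170 mm high, on the bench; leave alone
- filament_spool: spool of orange filament lying flat, 200 mm diameter, 66 mm high; leave alone
- scraper: spatula-shaped print scraper lying on the bench; leave alone
- ipa_bottle: white bottle with blue cap, 70 mm diameter, 150 mm high; leave alone

How it is judged:
On the way, in this order (a step that is already met when the one before it is completed fails the run):
1. the platter keeps turning anticlockwise at 8 to 12 turns a minute (0.82 to 1.28 rad/s) for 7 s (velocity of joint platter between 0.82 and 1.28 rad/s), for 7 s.
2. the platter stands still with the orange mark at the red pointer (within 22 mm) (horizontal distance between mark and pointer below 0.022 m and velocity of joint platter between -0.05 and 0.05 rad/s), for 0.3 s.
At the end, for the whole second after the job is handed in: the platter is at rest (below 0.05 rad/s) with the orange mark within 22 mm of the pointer, the crank at rest and released, the prints upright (within 0.2 rad) on the platter (all of step 2 and linear speed of knob below 0.03 m/s and angle between each of bracket_print, block_print, clip_print's own z axis and vertical below 0.2 rad and horizontal distance between each of bracket_print, block_print, clip_print and turntable below 0.13 m and height (world z) of each of bracket_print, block_print, clip_print above 0.04 m); the robot touches nothing.
It fails at once if the platter runs faster than 15 turns a minute (1.57 rad/s) (velocity of joint platter above 1.57 rad/s or velocity of joint platter below -1.57 rad/s).
It fails at once if the robot pushes on the platter itself (above 1 N) (contact force between any of the fingers, the arm and platter_c0 above 1 N or contact force between the fingers and platter_c1 above 1 N).
It fails at once if a print tips over or comes off the platter (angle between any of bracket_print, block_print, clip_print's own z axis and vertical above 0.5 rad or height (world z) of any of bracket_print, block_print, clip_print below 0.03 m).
It fails at once if a print or the drag shoe is touched by the robot (contact force between any of the fingers, the arm and bracket_print above 0.5 N or contact force between any of the fingers, the arm and block_print above 0.5 N or contact force between any of the fingers, the arm and clip_print above 0.5 N or contact force between any of the fingers, the arm and drag_shoe above 0.5 N).
It fails at once if another thing on the bench is disturbed (moved 30 mm) (distance of any of spray_bottle, filament_spool, scraper, ipa_bottle from where it was at the start of the episode above 0.03 m).
It also fails if it takes over 69 s, if anything falls off the work surface, if the arm or the gripper's body presses on something with over 40 N, if the wrist force passes 120 N, or if a joint passes its speed limit or range.

### The arm

A 6-joint arm with a two-finger parallel gripper is mounted at the origin on the work surface. World frame = base frame: x ahead of the robot, y to its left, z up, the work surface at z = 0. Lengths are in m, angles in rad, forces in N, time in s.
With the tool pointing down it reaches from about 0.375 to 0.9 m from the base axis. Payload 3.1 kg.
Tool frame: the origin (TCP) lies midway between the tips of the shut fingers; the grasp point (between the pads) lies 19 mm behind it; z points along the fingers, y is the line along which they close (so a half turn about z gives the same grasp; the last joint's range is limited). The gripper opens to 87 mm and grips with 3 to 60 N. Pads are 19 mm wide; open, the fingers measure 117 mm over their backs; the gripper's body (75 mm by 190 mm) begins 51 mm behind the grasp point.
Start: joints at [-1.431, 0.527, 1.433, -0, 1.181, -0.178], TCP at [0.195, -0.594, 0.223] pointing down, gripper open.
Joint ranges: [-3.08, 3.08], [-0.75, 2.2], [0.22, 2.44], [-1.43, 4.57], [0, 2.65], [-2.85, 2.85]. Speed limits (rad/s): [2.79, 2.79, 3.14, 3.14, 3.14, 3.14].

### API

Orientations are given as a unit quaternion [x, y, z, w].
In Python, from rig import robot gives the robot as it stands.
- The arm moves only by the shell command python3 -m jog 'ROWS' [FORCE]. ROWS is a JSON object of lists of equal length, an entry for each row: "dp": the shift along the tool's x, y, z in mm, a list of three; "delta_rot": the turn, a rotation vector about the tool's x, y, z in rad, a list of three; "gripper": the opening, from -1 (shut) to 1 (fully open). A call has 1 to 12 rows; each row is the pose to reach, as a shift and turn from the pose commanded when the call began, along the tool's axes at that moment; what a row does not reach only later rows make up. A row lasts 1/10 s, in which the tool goes at most 50 mm and 8.59 degrees, less where a joint would pass 70% of its speed; a pose out of reach is approached as far as the arm can. A call with a gripper value outside its range is refused whole. The fingers move at their own pace and stop on an object; FORCE is the grip in N (left out, the last holds). Time passes only in rows, so rows that repeat a pose let the fingers close. It gives the time, the measured TCP pose, the force, the opening and the grip force at its end, in the units of the state.
- robot.get_obs(): the state, without advancing time (a new reading comes with each control period).
- robot.camera(name): name is "scene" or "top" or "wrist"; returns the picture (420x560x3 uint8, red, green, blue); there is no depth.
- robot.camera_model(name): a dict with "fx", "fy", "cx", "cy" (pixels), "xyz" and "orientation" of the camera in the world; the wrist camera has in their place "T_tool_cam" (4x4, takes a point from camera to tool coordinates, whose origin is the TCP and whose axes are the flange's). Camera axes: x right, y down, z forward; pixel columns grow to the right and rows downward; lengths in m; the calibration is good to about 2 mm. A picture is of the moment at which its call begins: read the wrist's pose just before it. camera_model takes no time and is no camera call.
- robot.hand_in(): hands the job in; it is judged then, once.
Trained networks look in the newest picture that a camera, given by its name, has taken for a name from the list of things; names that differ only in an ending like _2 or _b are one class to them, and where a whole thing is asked for, a point or a joint stands for the part that bears it (a point fixed in the world has none). Each returns a list of dicts, best first, with "score" (0 to 1); they miss things now and then, are a little off and sometimes report something else, mostly with a low value. They report only what shows in the picture. A call takes as long as a camera call.
- robot.search_frame(name, camera): "rect" ([left, top, right, bottom] in pixels, round what is visible of it).
The state is a dict: "time": time; "q": joint angles; "joint_velocities": joint speeds; "joint_torque": joint torques, N m; "position": TCP position; "tool_rot": TCP orientation; "ft_force": force on the tool from outside, world axes, zero at the start; "moment": the same for the moment, N m; "grip_width": finger opening in m; "grip_force": force on a finger pad.
Only numpy, scipy, OpenCV 4.12 (cv2) and the standard library are available. Lean on these libraries where they do the work, as an engineer would, in place of code of your own. Each camera call takes 0.05 s, during which the arm holds its last target. There are 200 camera calls.

## Working session

There is one attempt and no reset: what is moved stays moved. The work goes in short steps, Python scripts to look and compute and a shell command to move; the robot and the scene stay as the last step left them, time stands still between calls to the robot, and variables do not carry over. Pictures are saved under pics/ and viewed, at most 10 in all, crops included, and the job is handed in when it is done.

```bash
mkdir -p pics; cat > h.py <<'E'
import numpy as np, cv2
from rig import robot
from scipy.spatial.transform import Rotation as R
def ray(cam,u,v):
    m=robot.camera_model(cam)
    d=np.array([(u-m['cx'])/m['fx'],(v-m['cy'])/m['fy'],1])
    return np.array(m['xyz']),R.from_quat(m['orientation']).apply(d)
def at(cam,u,v,z):
    o,d=ray(cam,u,v); return o+d*(z-o[2])/d[2]
def proj(cam,p):
    m=robot.camera_model(cam); c=R.from_quat(m['orientation']).inv().apply(np.array(p)-m['xyz'])
    return m['fx']*c[0]/c[2]+m['cx'],m['fy']*c[1]/c[2]+m['cy']
def shot(cam,f=None):
    im=robot.camera(cam)
    if f: cv2.imwrite('pics/'+f,im[:,:,::-1])
    return im
E
python3 - <<'E'
from h import *
for c in('top','scene'):
    shot(c,c+'0.png'); print(robot.camera_model(c))
    for n in('turntable','knob','platter','mark','crank','drag_shoe'):
        print(c,n,[(np.round(d['rect']).tolist(),round(d['score'],2)) for d in robot.search_frame(n,c)[:2]])
s=robot.get_obs();print({k:np.round(v,3).tolist() for k,v in s.items()})
E
```

```text
{'fx': 423.7744253635385, 'fy': 423.7744253635385, 'cx': 276.69709412061644, 'cy': 218.07168767805615, 'xyz': array([ 0.44930371, -0.00933712,  1.38595355]), 'orientation': array([ 0.70874936, -0.70409346,  0.03239817, -0.02961597])}
top turntable [([158.0, 145.0, 316.0, 258.0], 0.94)]
top knob [([250.0, 229.0, 263.0, 236.0], 0.48)]
top platter [([203.0, 160.0, 304.0, 261.0], 0.81)]
top mark [([202.0, 163.0, 311.0, 262.0], 0.83)]
top crank [([243.0, 198.0, 263.0, 239.0], 0.7)]
top drag_shoe [([418.0, 227.0, 487.0, 289.0], 0.53), ([293.0, 192.0, 303.0, 206.0], 0.51)]
{'fx': 546.7715699529044, 'fy': 546.7715699529044, 'cx': 276.0248274736228, 'cy': 208.1304193909043, 'xyz': array([1.39813087, 0.92476317, 1.14320271]), 'orientation': array([ 0.33183159,  0.83682289, -0.40844597, -0.1509541 ])}
scene turntable [([222.0, 199.0, 383.0, 309.0], 0.75)]
scene knob [([230.0, 199.0, 337.0, 298.0], 0.72), ([294.0, 198.0, 307.0, 215.0], 0.52)]
scene platter [([231.0, 200.0, 338.0, 301.0], 0.63)]
scene mark [([228.0, 193.0, 337.0, 294.0], 0.65), ([274.0, 200.0, 302.0, 240.0], 0.44)]
scene crank [([275.0, 198.0, 303.0, 241.0], 0.96), ([293.0, 198.0, 301.0, 216.0], 0.38)]
scene drag_shoe [([235.0, 225.0, 251.0, 236.0], 0.62)]
{'time': 0.7, 'q': [-1.432, 0.527, 1.433, -0.0, 1.181, -0.179], 'joint_velocities': [-0.001, -0.0, -0.001, -0.0, -0.001, 0.001], 'joint_torque': [-0.0, -43.987, -17.695, 0.063, 0.05, -0.0], 'position': [0.195, -0.594, 0.223], 'tool_rot': [0.987, 0.158, -0.0, 0.0], 'ft_force': [-0.235, 0.497, 0.071], 'moment': [0.027, -0.014, 0.003], 'grip_force': 0.0, 'grip_width': 0.087}
```

```bash
python3 - <<'E'
import cv2
a=cv2.imread('pics/top0.png')[130:280,130:330];cv2.imwrite('pics/top0c.png',cv2.resize(a,None,fx=4,fy=4,interpolation=2))
E
```

```text
(no output)
```

View pics/top0c.png

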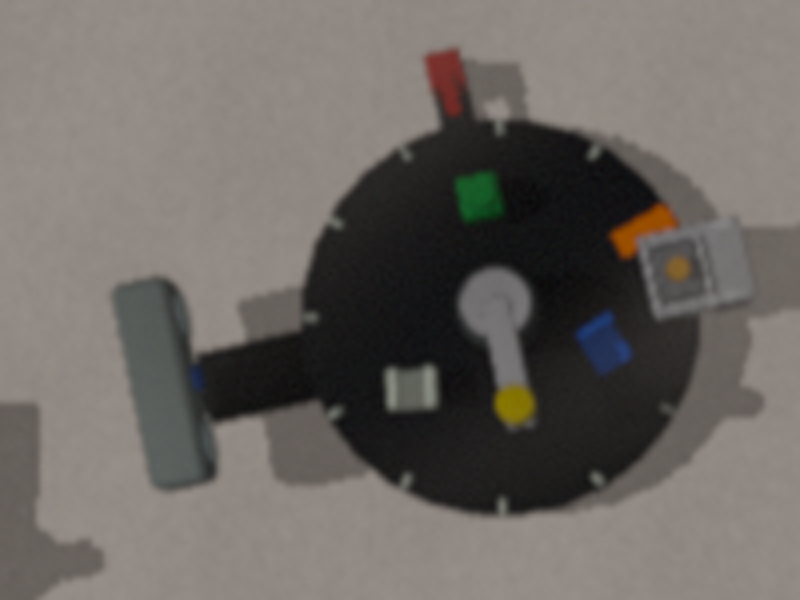

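View pics/scene0.png

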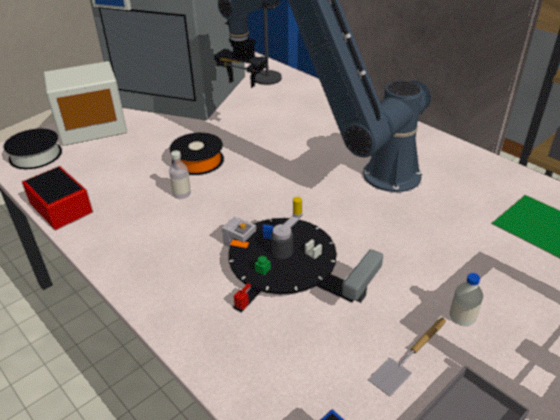

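View pics/top0.png

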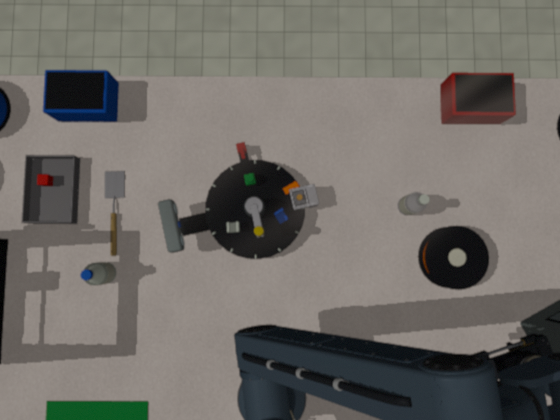

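```bash
python3 - <<'E'
from h import *
t=cv2.imread('pics/top0.png'); s=cv2.imread('pics/scene0.png')
# platter fit in top: project circle, minimise over centre using dark mask centroid/ring
def mask(im,lo,hi): return cv2.inRange(cv2.cvtColor(im,cv2.COLOR_BGR2HSV),lo,hi)
def blobs(m,amin=10):
    n,l,st,c=cv2.connectedComponentsWithStats(m); return [(np.round(c[i],1).tolist(),st[i].tolist()) for i in range(1,n) if st[i][4]>=amin]
Y=((22,150,80),(33,255,255));O=((8,180,120),(20,255,255));Rd=((0,150,60),(6,255,255))
for n,im in(('top',t),('scene',s)):
    for k,c in(('yel',Y),('or',O),('red',Rd)): print(n,k,blobs(mask(im,*c),8))
# centre by dark-edge score: max gradient along projected circle, top cam
g=cv2.GaussianBlur(cv2.cvtColor(t,cv2.COLOR_BGR2GRAY),(3,3),0).astype(np.float32)
g2=cv2.GaussianBlur(cv2.cvtColor(s,cv2.COLOR_BGR2GRAY),(3,3),0).astype(np.float32)
from scipy.ndimage import map_coordinates as mc
from scipy.optimize import minimize
a=np.linspace(0,2*np.pi,180,endpoint=False)
def score(cam,g,c):
    def samp(r):
        P=[proj(cam,(c[0]+r*np.cos(x),c[1]+r*np.sin(x),.046)) for x in a]; P=np.array(P)
        return mc(g,[P[:,1],P[:,0]],order=1)
    return np.median(np.clip(samp(.167)-samp(.153),-20,90)) if 0 else np.mean(np.clip(samp(.167)-samp(.153),-20,90))
c0=at('top',255.3,209.3,.046)
for cam,gg in(('top',g),('scene',g2)):
    r=minimize(lambda c:-score(cam,gg,c),c0[:2],method='Nelder-Mead',options=dict(initial_simplex=[c0[:2],c0[:2]+[.01,0],c0[:2]+[0,.01]]));print(cam,c0,r.x,r.fun)
E
```

```text
top yel [([258.3, 230.8], [254, 227, 10, 9, 73])]
top or [([290.1, 186.9], [283, 182, 16, 12, 75])]
top red [([450.1, 81.8], [441, 73, 25, 20, 187]), ([509.2, 80.2], [496, 74, 18, 22, 44]), ([457.6, 110.5], [452, 100, 20, 15, 81]), ([241.1, 149.5], [237, 144, 8, 15, 69]), ([43.1, 179.6], [37, 174, 15, 12, 144])]
scene yel [([297.3, 205.2], [293, 197, 9, 18, 133])]
scene or [([203.0, 164.3], [183, 154, 37, 19, 350]), ([242.5, 225.5], [241, 224, 4, 4, 16]), ([239.3, 243.4], [231, 240, 18, 8, 98])]
scene red [([60.8, 168.7], [58, 167, 6, 5, 11]), ([61.0, 206.0], [23, 174, 69, 55, 1391]), ([241.8, 296.9], [234, 283, 17, 26, 236])]Traceback (most recent call last):
  File "<stdin>", line 23, in <module>
    res = _minimize_neldermead(fun, x0, args, callback, bounds=bounds,
                               **options)
    fxcc = func(xcc)
    fx = function(np.copy(x), *(wrapper_args + args))
  File "<stdin>", line 23, in <lambda>
  File "<stdin>", line 20, in score
  File "<stdin>", line 18, in samp
  File "h.py", line 11, in proj
    m=robot.camera_model(cam); c=R.from_quat(m['orientation']).inv().apply(np.array(p)-m['xyz'])
ValueError: time passes only in moves, steps and waits
```

```bash
cat > h.py <<'E'
import numpy as np, cv2, json, os
from rig import robot
from scipy.spatial.transform import Rotation as R
if not os.path.exists('cam.json'):
    json.dump({c:{k:np.array(v).tolist() for k,v in robot.camera_model(c).items()} for c in('top','scene')},open('cam.json','w'))
M=json.load(open('cam.json'))
def at(cam,u,v,z):
    m=M[cam];d=R.from_quat(m['orientation']).apply([(u-m['cx'])/m['fx'],(v-m['cy'])/m['fy'],1]);o=np.array(m['xyz'])
    return o+d*(z-o[2])/d[2]
def proj(cam,p):
    m=M[cam];c=R.from_quat(m['orientation']).inv().apply(np.array(p)-m['xyz'])
    c=np.atleast_2d(c);return np.c_[m['fx']*c[:,0]/c[:,2]+m['cx'],m['fy']*c[:,1]/c[:,2]+m['cy']]
def shot(cam,f=None):
    im=robot.camera(cam)[:,:,::-1].copy()
    if f: cv2.imwrite('pics/'+f,im)
    return im
E
python3 - <<'E'
from h import *
from scipy.ndimage import map_coordinates as mc
from scipy.optimize import minimize
a=np.linspace(0,2*np.pi,180,endpoint=False)
for cam in('top','scene'):
    g=cv2.GaussianBlur(cv2.imread(f'pics/{cam}0.png',0),(3,3),0).astype(float)
    def score(c):
        def S(r):
            P=proj(cam,np.c_[c[0]+r*np.cos(a),c[1]+r*np.sin(a),0*a+.046]);return mc(g,[P[:,1],P[:,0]],order=1)
        return -np.mean(np.clip(S(.167)-S(.153),-20,90))
    c0=at('top',255.3,209.3,.046)[:2]
    r=minimize(score,c0,method='Nelder-Mead',options=dict(initial_simplex=[c0,c0+[.01,0],c0+[0,.01]]));print(cam,c0,r.x,r.fun)
    c=r.x
    k=at('top',258.3,230.8,.19) if cam=='top' else at('scene',297.3,205.2,.165)
    print('knob',k,np.hypot(*(k[:2]-c)))
m1=at('top',290.1,186.9,.046)[:2];m2=at('scene',239.3,243.4,.046)[:2];print('mark',m1,m2,[np.hypot(*(m-c)) for m in(m1,m2)])
p1=at('top',243,157,.046)[:2];p2=at('top',241.1,149.5,.06)[:2];p3=at('scene',241.8,296.9,.03)[:2];print('pointer',p1,p2,p3)
for p in(m1,m2,p1,p2,p3): print(np.degrees(np.arctan2(*(p-c)[::-1])))
E
```

```text
top [0.59471075 0.05396972] [0.59754406 0.05508636] -61.03145487800011
knob [0.51806077 0.03803164 0.19      ] 0.08129241262760961
scene [0.59471075 0.05396972] [0.60465987 0.06103353] -63.56853510977865
knob [0.51926858 0.03830025 0.165     ] 0.08836557438781992
mark [ 0.66745179 -0.05642116] [ 0.66698287 -0.05803383] [np.float64(0.13318570163821958), np.float64(0.13439194266244456)]
pointer [0.76347058 0.09532112] [0.78443073 0.10060209] [0.79058378 0.09982303]
-61.870793651732114
-62.37125104796304
12.18328184010497
12.413184153025275
11.78463506555789
```

```bash
python3 -m jog '{"dp":[[505,-499,0],[505,-499,0],[505,-499,0],[505,-499,0],[505,-499,0],[505,-499,0],[505,-499,0],[505,-499,0],[505,-499,0],[505,-499,0],[505,-499,0],[505,-499,0]],"delta_rot":[[0,0,0.317],[0,0,0.317],[0,0,0.317],[0,0,0.317],[0,0,0.317],[0,0,0.317],[0,0,0.317],[0,0,0.317],[0,0,0.317],[0,0,0.317],[0,0,0.317],[0,0,0.317]],"gripper":[1,1,1,1,1,1,1,1,1,1,1,1]}'; python3 -c "
from h import *
print(robot.get_obs())"
```

```text
time: 1.9
position: [0.4698, -0.0579, 0.223]
tool_rot: [1.0, 0.0, 0.001, 0.0]
ft_force: [0.7, -0.2, -0.9]
grip_width: 0.0874
grip_force: 0.0
{'time': 1.9, 'q': array([-3.59143978e-01,  3.23507932e-01,  1.80192319e+00, -1.21178283e-04,
        1.01498346e+00,  1.21096025e+00]), 'joint_velocities': array([ 1.09733987,  0.20727345, -0.35397406, -0.00461973,  0.1233742 ,
        1.09235075]), 'joint_torque': array([ -3.16907063, -33.91366482, -13.25392485,   0.13250516,
         0.09736868,  -0.72490303]), 'position': array([ 0.46981677, -0.0578503 ,  0.22295867]), 'tool_rot': array([9.99999754e-01, 3.77989330e-04, 5.33269732e-04, 2.55417448e-04]), 'ft_force': array([ 0.65475341, -0.18759834, -0.94662083]), 'moment': array([-0.04256097, -0.01858974,  0.01579168]), 'grip_force': 0.0, 'grip_width': 0.08739723604777061}
```

```bash
python3 -m jog '{"dp":[[0,0,0],[0,0,0],[0,0,0]],"delta_rot":[[0,0,0],[0,0,0],[0,0,0]],"gripper":[1,1,1]}'; python3 -c "
from h import *
o=robot.get_obs();T=np.array(robot.camera_model('wrist')['T_tool_cam']);m=robot.camera_model('wrist');im=shot('wrist','w1.png')
print(o['position'],o['joint_velocities'].round(3),T.round(3),m['fx'],m['cx'],m['cy'])
g=cv2.inRange(cv2.cvtColor(im,cv2.COLOR_BGR2HSV),(22,150,80),(33,255,255));M2=cv2.moments(g,True);u,v=M2['m10']/M2['m00'],M2['m01']/M2['m00'];print(u,v,M2['m00'])
Rt=R.from_quat(o['tool_rot']);d=Rt.apply(T[:3,:3]@[(u-m['cx'])/m['fx'],(v-m['cy'])/m['fy'],1]);c=o['position']+Rt.apply(T[:3,3])
for z in(.19,.165):print(c+d*(z-c[2])/d[2])
"
```

```text
time: 2.2
position: [0.4686, -0.0605, 0.2226]
tool_rot: [1.0, 0.0, -0.0, 0.0]
ft_force: [-1.3, -0.5, 0.3]
grip_width: 0.0868
grip_force: 0.0
[ 0.46860787 -0.06048282  0.22255622] [-0.028 -0.002  0.002  0.001  0.     0.003] [[ 0.001 -0.965 -0.261  0.072]
 [ 1.     0.     0.002 -0.001]
 [-0.002 -0.261  0.965 -0.161]
 [ 0.     0.     0.     1.   ]] 292.38499969378813 283.1279686247027 206.33540967593996
144.9890310786106 155.7632541133455 2188.0
[0.52239208 0.0307583  0.19      ]
[0.52006244 0.04238454 0.165     ]
```

View pics/w1.png

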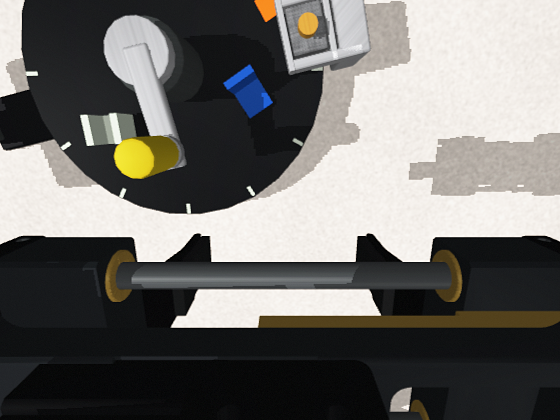

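```bash
python3 -m jog '{"dp":[[25,-49,0],[50,-98,0],[50,-98,0],[50,-98,35],[50,-98,73],[50,-98,73],[50,-98,73]],"delta_rot":[[0,0,0],[0,0,0],[0,0,0],[0,0,0],[0,0,0],[0,0,0],[0,0,0]],"gripper":[1,1,1,1,1,1,1]}'
python3 -m jog '{"dp":[[0,0,0],[0,0,0],[0,0,0],[0,0,0],[0,0,0],[0,0,0],[0,0,0],[0,0,0]],"delta_rot":[[0,0,0],[0,0,0],[0,0,0],[0,0,0],[0,0,0],[0,0,0],[0,0,0],[0,0,0]],"gripper":[-1,-1,-1,-1,-1,-1,-1,-1]}' 25
python3 -c "
from h import *
o=robot.get_obs();print(o['position']);shot('scene','s1.png');shot('top','t1.png')
a=cv2.imread('pics/s1.png')[150:330,180:420];b=cv2.imread('pics/t1.png')[130:280,130:330]
cv2.imwrite('pics/st.png',np.hstack([cv2.resize(a,(400,300)),cv2.resize(b,(400,300))]))"
```

```text
time: 2.95
position: [0.5185, 0.0368, 0.1495]
tool_rot: [1.0, -0.001, -0.001, -0.0]
ft_force: [-0.1, 1.0, 0.8]
grip_width: 0.0867
grip_force: 0.0
time: 3.75
position: [0.5188, 0.0384, 0.1495]
tool_rot: [1.0, 0.0, -0.0, -0.0]
ft_force: [-0.6, -0.2, -0.0]
grip_width: 0.031
grip_force: 0.0
[0.51884186 0.03840327 0.14947757]
```

View pics/st.png

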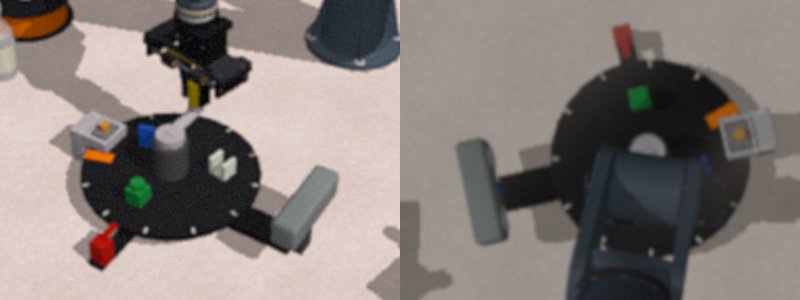

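```bash
cat >> h.py <<'E'
C=np.array([.5975,.0551]);START=(0.5188,0.0384)
def plan(off,steps):
    """off: commanded offset (tool x,y mm) from grasp pose; steps: deg per row. prints rows per 12 and new off"""
    off=np.array(off,float);w=np.array(START)*1e3+off*[1,-1]-C*1e3;ph=np.arctan2(w[1],w[0]);r=80.5;base=off.copy();rows=[]
    for i,s in enumerate(steps):
        ph+=np.radians(s);p=C*1e3+r*np.array([np.cos(ph),np.sin(ph)]);o=((p-np.array(START)*1e3)*[1,-1]).round()
        rows.append([*(o-base).astype(int).tolist(),0])
        if len(rows)==12 or i==len(steps)-1:
            print(str(rows).replace(' ',''),'-> off',o.tolist(),'phi',round(np.degrees(ph)%360,1));rows=[];base=o
COL={'green':((50,120,30),(80,255,255),.067),'blue':((105,140,40),(125,255,255),.065),'or':((5,170,110),(19,255,255),.046)}
def track(im):
    hsv=cv2.cvtColor(im,cv2.COLOR_BGR2HSV);out={}
    for k,(lo,hi,z) in COL.items():
        n,l,st,c=cv2.connectedComponentsWithStats(cv2.inRange(hsv,lo,hi));best=None
        for i in range(1,n):
            p=at('scene',*c[i],z)[:2]-C;r=np.hypot(*p)
            if st[i][4]>=15 and r<.15 and (k!='or' or r>.115) and (best is None or st[i][4]>best[0]): best=(int(st[i][4]),round(float(r),3),round(float(np.degrees(np.arctan2(p[1],p[0]))),1))
        if best: out[k]=best
    return out
E
python3 -c "
from h import *
print(track(cv2.imread('pics/s1.png')))
plan((0,0),[2,4,6,7.5]+[8.6]*44)"
python3 -m jog '{"dp":[[0,0,0],[0,0,0],[0,0,0]],"delta_rot":[[0,0,0],[0,0,0],[0,0,0]],"gripper":[-1,-1,-1]}' 25
```

```text
{'green': (243, 0.096, 11.8), 'blue': (135, 0.084, -100.3), 'or': (103, 0.133, -58.3)}
[[1,3,0],[2,8,0],[5,16,0],[10,25,0],[17,35,0],[26,44,0],[35,51,0],[46,57,0],[57,61,0],[69,63,0],[81,64,0],[93,63,0]] -> off [93.0, 63.0] phi 280.3
[[12,-4,0],[23,-8,0],[33,-15,0],[42,-22,0],[50,-32,0],[57,-42,0],[62,-53,0],[65,-64,0],[66,-76,0],[66,-89,0],[64,-100,0],[60,-112,0]] -> off [153.0, -49.0] phi 23.5
[[-6,-10,0],[-13,-20,0],[-22,-29,0],[-31,-36,0],[-42,-42,0],[-54,-45,0],[-65,-48,0],[-78,-48,0],[-89,-47,0],[-101,-44,0],[-112,-39,0],[-122,-32,0]] -> off [31.0, -81.0] phi 126.7
[[-9,8,0],[-17,17,0],[-24,27,0],[-28,38,0],[-31,50,0],[-33,62,0],[-32,74,0],[-30,86,0],[-26,97,0],[-20,108,0],[-13,117,0],[-4,126,0]] -> off [27.0, 45.0] phi 229.9
time: 4.15
position: [0.5188, 0.0383, 0.1495]
tool_rot: [1.0, 0.0, -0.0, -0.0]
ft_force: [-0.4, 0.1, -0.3]
grip_width: 0.0274
grip_force: 25.0
```

```bash
cat >> h.py <<'E'
OFF={'green':-83.6,'blue':28.5,'or':-13.5}
def look():
    t=robot.get_obs()['time'];d=track(shot('scene'));o=robot.get_obs()
    print('T',round(t,3),{k:(round((v[2]+OFF[k]+180)%360-180,1),v[0],v[1]) for k,v in d.items()},'q',o['q'].round(2))
E
python3 -m jog '{"dp":[[1,3,0],[2,8,0],[5,16,0],[10,25,0],[17,35,0],[26,44,0],[35,51,0],[46,57,0],[57,61,0],[69,63,0],[81,64,0],[93,63,0]],"delta_rot":[[0,0,0],[0,0,0],[0,0,0],[0,0,0],[0,0,0],[0,0,0],[0,0,0],[0,0,0],[0,0,0],[0,0,0],[0,0,0],[0,0,0]],"gripper":[-1,-1,-1,-1,-1,-1,-1,-1,-1,-1,-1,-1]}'
python3 -c "from h import *;look()"
```

```text
time: 5.35
position: [0.6113, -0.0231, 0.1494]
tool_rot: [1.0, -0.0, -0.002, -0.002]
ft_force: [-2.8, 8.0, 2.5]
grip_width: 0.0276
grip_force: 25.0
T 5.35 {'green': (-50.0, 235, 0.097), 'blue': (-49.1, 164, 0.078), 'or': (-49.5, 119, 0.133)} q [-0.22  0.6   1.53  0.01  1.01  1.35]
```

```bash
python3 -m jog '{"dp":[[12,-4,0],[23,-8,0],[33,-15,0],[42,-22,0],[50,-32,0],[57,-42,0],[62,-53,0],[65,-64,0],[66,-76,0],[66,-89,0],[64,-100,0],[60,-112,0]],"delta_rot":[[0,0,0],[0,0,0],[0,0,0],[0,0,0],[0,0,0],[0,0,0],[0,0,0],[0,0,0],[0,0,0],[0,0,0],[0,0,0],[0,0,0]],"gripper":[-1,-1,-1,-1,-1,-1,-1,-1,-1,-1,-1,-1]}'
python3 -c "from h import *;look()"
python3 -m jog '{"dp":[[-6,-10,0],[-13,-20,0],[-22,-29,0],[-31,-36,0],[-42,-42,0],[-54,-45,0],[-65,-48,0],[-78,-48,0],[-89,-47,0],[-101,-44,0],[-112,-39,0],[-122,-32,0]],"delta_rot":[[0,0,0],[0,0,0],[0,0,0],[0,0,0],[0,0,0],[0,0,0],[0,0,0],[0,0,0],[0,0,0],[0,0,0],[0,0,0],[0,0,0]],"gripper":[-1,-1,-1,-1,-1,-1,-1,-1,-1,-1,-1,-1]}'
python3 -c "from h import *;look()"
```

```text
time: 6.6
position: [0.671, 0.0867, 0.1495]
tool_rot: [1.0, 0.0, -0.001, 0.001]
ft_force: [-5.0, -3.6, 4.5]
grip_width: 0.0274
grip_force: 25.0
T 6.6 {'green': (-8.4, 243, 0.097), 'blue': (-5.5, 198, 0.082), 'or': (-5.8, 148, 0.136)} q [-0.03  0.68  1.36 -0.    1.11  1.54]
time: 7.85
position: [0.5492, 0.1202, 0.1495]
tool_rot: [1.0, 0.0, 0.0, -0.001]
ft_force: [0.7, 0.8, -1.3]
grip_width: 0.0276
grip_force: 25.0
T 7.85 {'green': (38.0, 221, 0.093), 'blue': (40.1, 205, 0.089), 'or': (41.2, 152, 0.138)} q [ 0.01  0.54  1.67 -0.    0.94  1.58]
```

```bash
python3 -c "
from h import *
plan((31,-81),[9.3,10]+[10.7]*58)"
```

```text
[[-10,8,0],[-19,19,0],[-26,32,0],[-31,47,0],[-33,61,0],[-32,76,0],[-28,91,0],[-22,105,0],[-13,117,0],[-2,127,0],[10,135,0],[24,141,0]] -> off [55.0, 60.0] phi 252.9
[[15,3,0],[30,4,0],[44,1,0],[59,-4,0],[71,-12,0],[83,-22,0],[92,-34,0],[99,-47,0],[103,-62,0],[104,-77,0],[103,-91,0],[99,-106,0]] -> off [154.0, -46.0] phi 21.3
[[-7,-13,0],[-16,-25,0],[-27,-35,0],[-40,-43,0],[-54,-48,0],[-69,-51,0],[-84,-51,0],[-99,-48,0],[-113,-42,0],[-125,-34,0],[-136,-24,0],[-145,-11,0]] -> off [9.0, -57.0] phi 149.7
[[-6,13,0],[-10,28,0],[-11,43,0],[-9,58,0],[-4,72,0],[3,85,0],[12,97,0],[24,106,0],[37,114,0],[51,119,0],[66,121,0],[81,120,0]] -> off [90.0, 63.0] phi 278.1
[[15,-3,0],[28,-10,0],[41,-18,0],[51,-29,0],[59,-41,0],[65,-55,0],[69,-70,0],[69,-85,0],[67,-100,0],[62,-114,0],[54,-127,0],[44,-138,0]] -> off [134.0, -75.0] phi 46.5
```

```bash
python3 -m jog '{"dp":[[-10,8,0],[-19,19,0],[-26,32,0],[-31,47,0],[-33,61,0],[-32,76,0],[-28,91,0],[-22,105,0],[-13,117,0],[-2,127,0],[10,135,0],[24,141,0]],"delta_rot":[[0,0,0],[0,0,0],[0,0,0],[0,0,0],[0,0,0],[0,0,0],[0,0,0],[0,0,0],[0,0,0],[0,0,0],[0,0,0],[0,0,0]],"gripper":[-1,-1,-1,-1,-1,-1,-1,-1,-1,-1,-1,-1]}'
python3 -c "from h import *;look()"
python3 -m jog '{"dp":[[15,3,0],[30,4,0],[44,1,0],[59,-4,0],[71,-12,0],[83,-22,0],[92,-34,0],[99,-47,0],[103,-62,0],[104,-77,0],[103,-91,0],[99,-106,0]],"delta_rot":[[0,0,0],[0,0,0],[0,0,0],[0,0,0],[0,0,0],[0,0,0],[0,0,0],[0,0,0],[0,0,0],[0,0,0],[0,0,0],[0,0,0]],"gripper":[-1,-1,-1,-1,-1,-1,-1,-1,-1,-1,-1,-1]}'
python3 -c "from h import *;look()"
```

```text
time: 9.1
position: [0.5746, -0.0212, 0.1495]
tool_rot: [1.0, -0.0, -0.001, -0.001]
ft_force: [1.8, 8.4, -1.4]
grip_width: 0.0278
grip_force: 25.0
T 9.1 {'green': (101.2, 213, 0.089), 'blue': (99.4, 277, 0.085), 'or': (103.3, 131, 0.133)} q [-0.23  0.56  1.62  0.    0.96  1.34]
time: 10.35
position: [0.672, 0.0844, 0.1495]
tool_rot: [1.0, 0.001, -0.001, 0.001]
ft_force: [-6.3, -2.8, 3.5]
grip_width: 0.0275
grip_force: 25.0
T 10.35 {'blue': (168.4, 223, 0.081), 'or': (175.6, 92, 0.13)} q [-0.04  0.68  1.36  0.    1.11  1.53]
```

```bash
python3 -m jog '{"dp":[[-7,-13,0],[-16,-25,0],[-27,-35,0],[-40,-43,0],[-54,-48,0],[-69,-51,0],[-84,-51,0],[-99,-48,0],[-113,-42,0],[-125,-34,0],[-136,-24,0],[-145,-11,0]],"delta_rot":[[0,0,0],[0,0,0],[0,0,0],[0,0,0],[0,0,0],[0,0,0],[0,0,0],[0,0,0],[0,0,0],[0,0,0],[0,0,0],[0,0,0]],"gripper":[-1,-1,-1,-1,-1,-1,-1,-1,-1,-1,-1,-1]}'
python3 -c "from h import *;look()"
python3 -m jog '{"dp":[[-6,13,0],[-10,28,0],[-11,43,0],[-9,58,0],[-4,72,0],[3,85,0],[12,97,0],[24,106,0],[37,114,0],[51,119,0],[66,121,0],[81,120,0]],"delta_rot":[[0,0,0],[0,0,0],[0,0,0],[0,0,0],[0,0,0],[0,0,0],[0,0,0],[0,0,0],[0,0,0],[0,0,0],[0,0,0],[0,0,0]],"gripper":[-1,-1,-1,-1,-1,-1,-1,-1,-1,-1,-1,-1]}'
python3 -c "
from h import *
look()
plan((90,63),[10.7]*84)"
```

```text
time: 11.6
position: [0.5277, 0.0962, 0.1495]
tool_rot: [1.0, 0.001, 0.001, -0.001]
ft_force: [2.0, 0.2, -3.3]
grip_width: 0.0275
grip_force: 25.0
T 11.6 {'green': (-109.4, 224, 0.094), 'or': (-111.4, 58, 0.125)} q [-0.03  0.51  1.73 -0.    0.9   1.54]
time: 12.85
position: [0.609, -0.0234, 0.1495]
tool_rot: [1.0, 0.0, -0.001, -0.002]
ft_force: [-1.6, 7.1, 1.6]
grip_width: 0.0273
grip_force: 25.0
T 12.85 {'green': (-35.4, 227, 0.097), 'blue': (-34.9, 189, 0.079), 'or': (-34.1, 128, 0.135)} q [-0.22  0.6   1.53  0.01  1.01  1.35]
[[15,-3,0],[28,-10,0],[41,-18,0],[51,-29,0],[59,-41,0],[65,-55,0],[69,-70,0],[69,-85,0],[67,-100,0],[62,-114,0],[54,-127,0],[44,-138,0]] -> off [134.0, -75.0] phi 46.5
[[-12,-9,0],[-25,-16,0],[-39,-21,0],[-54,-22,0],[-69,-21,0],[-84,-17,0],[-97,-10,0],[-109,-1,0],[-119,10,0],[-127,22,0],[-133,36,0],[-135,51,0]] -> off [-1.0, -24.0] phi 174.9
[[0,15,0],[2,30,0],[8,44,0],[16,56,0],[26,67,0],[38,76,0],[52,83,0],[66,87,0],[81,88,0],[96,86,0],[111,82,0],[124,75,0]] -> off [123.0, 51.0] phi 303.3
[[12,-10,0],[21,-21,0],[29,-34,0],[34,-48,0],[36,-63,0],[36,-78,0],[32,-93,0],[26,-107,0],[18,-119,0],[7,-130,0],[-5,-138,0],[-19,-144,0]] -> off [104.0, -93.0] phi 71.7
[[-15,-3,0],[-30,-4,0],[-44,-2,0],[-59,3,0],[-72,10,0],[-83,20,0],[-92,32,0],[-100,45,0],[-104,60,0],[-106,74,0],[-105,89,0],[-101,104,0]] -> off [3.0, 11.0] phi 200.1
[[7,13,0],[15,26,0],[26,36,0],[39,44,0],[53,50,0],[68,52,0],[83,52,0],[97,50,0],[111,44,0],[124,37,0],[135,26,0],[144,14,0]] -> off [147.0, 25.0] phi 328.5
[[7,-13,0],[11,-28,0],[12,-43,0],[11,-57,0],[6,-72,0],[-1,-85,0],[-10,-97,0],[-21,-107,0],[-34,-115,0],[-48,-120,0],[-63,-122,0],[-78,-122,0]] -> off [69.0, -97.0] phi 96.9
```

```bash
python3 -m jog '{"dp":[[15,-3,0],[28,-10,0],[41,-18,0],[51,-29,0],[59,-41,0],[65,-55,0],[69,-70,0],[69,-85,0],[67,-100,0],[62,-114,0],[54,-127,0],[44,-138,0]],"delta_rot":[[0,0,0],[0,0,0],[0,0,0],[0,0,0],[0,0,0],[0,0,0],[0,0,0],[0,0,0],[0,0,0],[0,0,0],[0,0,0],[0,0,0]],"gripper":[-1,-1,-1,-1,-1,-1,-1,-1,-1,-1,-1,-1]}'|head -1
python3 -c "from h import *;look()"
python3 -m jog '{"dp":[[-12,-9,0],[-25,-16,0],[-39,-21,0],[-54,-22,0],[-69,-21,0],[-84,-17,0],[-97,-10,0],[-109,-1,0],[-119,10,0],[-127,22,0],[-133,36,0],[-135,51,0]],"delta_rot":[[0,0,0],[0,0,0],[0,0,0],[0,0,0],[0,0,0],[0,0,0],[0,0,0],[0,0,0],[0,0,0],[0,0,0],[0,0,0],[0,0,0]],"gripper":[-1,-1,-1,-1,-1,-1,-1,-1,-1,-1,-1,-1]}'|head -2
python3 -c "from h import *;look()"
python3 -m jog '{"dp":[[0,15,0],[2,30,0],[8,44,0],[16,56,0],[26,67,0],[38,76,0],[52,83,0],[66,87,0],[81,88,0],[96,86,0],[111,82,0],[124,75,0]],"delta_rot":[[0,0,0],[0,0,0],[0,0,0],[0,0,0],[0,0,0],[0,0,0],[0,0,0],[0,0,0],[0,0,0],[0,0,0],[0,0,0],[0,0,0]],"gripper":[-1,-1,-1,-1,-1,-1,-1,-1,-1,-1,-1,-1]}'
python3 -c "from h import *;look()"
```

```text
time: 14.1
T 14.1 {'green': (36.4, 214, 0.093), 'blue': (39.2, 203, 0.091), 'or': (39.7, 153, 0.138)} q [0.01 0.66 1.4  0.   1.08 1.58]
time: 15.35
position: [0.5171, 0.0613, 0.1495]
T 15.35 {'green': (105.6, 115, 0.082), 'blue': (109.8, 275, 0.084), 'or': (114.1, 119, 0.131)} q [-0.1   0.49  1.76 -0.    0.88  1.47]
time: 16.6
position: [0.6413, -0.011, 0.1495]
tool_rot: [1.0, 0.0, -0.002, -0.002]
ft_force: [-5.0, 6.0, 2.9]
grip_width: 0.0274
grip_force: 25.0
T 16.6 {'green': (-160.1, 124, 0.082), 'blue': (-176.8, 203, 0.079), 'or': (-168.8, 88, 0.129)} q [-0.19  0.64  1.45  0.    1.06  1.38]
```

```bash
cat > sim.py <<'E'
import numpy as np
from scipy.optimize import least_squares
D=np.radians
def run(segs,T,f,th0,w0=0.,dt=.005):
    """segs: list of (duration, crank rate rad/s); returns times, theta, w"""
    th,w,t=th0,w0,0;out=[(t,th,w)]
    for d,wc in segs:
        for _ in range(int(round(d/dt))):
            drive=(wc-w)/T
            if abs(w)<1e-3 and abs(wc)<f: w=0.
            else:
                s=np.sign(w) if abs(w)>1e-3 else np.sign(wc); wn=w+dt*(drive-s*f/T); w=0. if w*wn<0 else wn
            th+=w*dt;t+=dt;out.append((t,th,w))
    return np.array(out).T
def call(steps): return [(.1,D(s)/.1) for s in steps]+[(.05,0)]
S=call([2,4,6,7.5]+[8.6]*8)+call([8.6]*12)*2+call([9.3,10]+[10.7]*10)+call([10.7]*12)*6
ts=np.array([1.2,2.45,3.7,4.95,6.2,7.45,8.7,9.95,11.2,12.45])
th=np.array([-49.5,-6.3,40,101.2,171.5,249.6,325.2,398.4,469.5,547])
def res(p):
    t,a,w=run(S,p[0],p[1],D(-71.8)); return np.degrees(np.interp(ts-p[2],t,a))-th
def fit(): return least_squares(res,[1,.75,.03],bounds=([.3,.1,-.05],[3,2,.2]),diff_step=.01)
E
python3 - <<'E'
from sim import *
from h import plan
r=fit();print(r.x,r.fun.round(1));T,f,l=r.x
t,a,w=run(S,T,f,D(-71.8));print('band from',t[w>.82][0]+4.15,'wmax',w.max(),'now',w[-1])
th0=D(546);w0=np.interp(12.45-l,t,w)
for n in range(6,24):
    seg=call([10.7]*12) if n>=12 else []
    seg=seg+[(.1,D(10.7)/.1)]*(n-12 if n>=12 else n)+[(.1,D(6.5)/.1),(.1,D(2.5)/.1),(4,0)]
    x=run(seg,T,f,th0,w0);print(n,np.degrees(x[1][-1])-720)
plan((123,51),[10.7]*12)
E
```

```text
[ 0.65468707  0.75515372 -0.05      ] [-2.7 -1.6  0.5  1.1  3.3 -0.8 -2.1 -1.   2.2 -1. ]
band from 8.329999999999934 wmax 1.0866834598423576 now 0.9507551748492322
6 -119.89689908260186
7 -113.64769849840707
8 -107.38067196818417
9 -101.09795402211194
10 -94.80226657377295
11 -88.49551760426152
12 -82.4669741203619
13 -76.41958289486388
14 -70.3226913646489
15 -64.18445603499617
16 -58.011272511426796
17 -51.80858344506407
18 -45.580802985405285
19 -39.331601990409354
20 -33.0645751258827
21 -26.781856879810903
22 -20.486169187335918
23 -14.179419998740514
[[12,-10,0],[21,-21,0],[29,-34,0],[34,-48,0],[36,-63,0],[36,-78,0],[32,-93,0],[26,-106,0],[18,-119,0],[7,-130,0],[-5,-138,0],[-19,-144,0]] -> off [104.0, -93.0] phi 71.6
```

```bash
python3 -m jog '{"dp":[[12,-10,0],[21,-21,0],[29,-34,0],[34,-48,0],[36,-63,0],[36,-78,0],[32,-93,0],[26,-106,0],[18,-119,0],[7,-130,0],[-5,-138,0],[-19,-144,0]],"delta_rot":[[0,0,0],[0,0,0],[0,0,0],[0,0,0],[0,0,0],[0,0,0],[0,0,0],[0,0,0],[0,0,0],[0,0,0],[0,0,0],[0,0,0]],"gripper":[-1,-1,-1,-1,-1,-1,-1,-1,-1,-1,-1,-1]}'|head -2
python3 -c "from h import *;look()"
python3 - <<'E'
from sim import *
from h import plan
T,f=.655,.755
x=run(call([10.7]*12),T,f,D(546),1.03)
print(np.degrees(x[1][-1])-720,x[2][-1])
for th in (620,624,628):
  for n in (8,9,10,11):
    print(th,n,np.degrees(run([(.05,0)]+[(.1,D(10.7)/.1)]*n+[(.1,D(6.5)/.1),(.1,D(2.5)/.1),(4,0)],T,f,D(th),1.05)[1][-1])-720)
for n in(9,10):plan((104,-93),[10.7]*n+[6.5,2.5]);
E
```

```text
time: 17.85
position: [0.6226, 0.132, 0.1495]
T 17.85 {'green': (-93.8, 247, 0.094), 'blue': (-93.1, 29, 0.109)} q [0.04 0.62 1.48 0.   1.04 1.6 ]
-97.1626224821423 0.9625962050403661
620 8 -31.69942658517232
620 9 -25.43574836465268
620 10 -19.155815221218745
620 11 -12.862347584746772
624 8 -27.69942658517232
624 9 -21.435748364652795
624 10 -15.155815221218745
624 11 -8.862347584746885
628 8 -23.69942658517232
628 9 -17.435748364652795
628 10 -11.155815221218859
628 11 -4.862347584746885
[[-15,-3,0],[-30,-4,0],[-44,-2,0],[-59,3,0],[-72,10,0],[-83,20,0],[-92,32,0],[-100,45,0],[-104,60,0],[-105,69,0],[-106,72,0]] -> off [-2.0, -21.0] phi 177.0
[[-15,-3,0],[-30,-4,0],[-44,-2,0],[-59,3,0],[-72,10,0],[-83,20,0],[-92,32,0],[-100,45,0],[-104,60,0],[-106,74,0],[-105,84,0],[-105,87,0]] -> off [-1.0, -6.0] phi 187.7
```

```bash
python3 -m jog '{"dp":[[-15,-3,0],[-30,-4,0],[-44,-2,0],[-59,3,0],[-72,10,0],[-83,20,0],[-92,32,0],[-100,45,0],[-104,60,0],[-106,74,0],[-105,89,0],[-101,104,0]],"delta_rot":[[0,0,0],[0,0,0],[0,0,0],[0,0,0],[0,0,0],[0,0,0],[0,0,0],[0,0,0],[0,0,0],[0,0,0],[0,0,0],[0,0,0]],"gripper":[-1,-1,-1,-1,-1,-1,-1,-1,-1,-1,-1,-1]}'|head -2
python3 -m jog '{"dp":[[4,8,0],[5,11,0],[5,11,0],[5,11,0],[5,11,0],[5,11,0],[5,11,0],[5,11,0]],"delta_rot":[[0,0,0],[0,0,0],[0,0,0],[0,0,0],[0,0,0],[0,0,0],[0,0,0],[0,0,0]],"gripper":[-1,-1,-1,-1,-1,-1,-1,-1]}'
python3 -c "from h import *;look()"
python3 -m jog '{"dp":[[0,0,0],[0,0,0],[0,0,0],[0,0,0],[0,0,0]],"delta_rot":[[0,0,0],[0,0,0],[0,0,0],[0,0,0],[0,0,0]],"gripper":[-1,-1,-1,-1,-1]}'
python3 -c "
from h import *
look();robot_t=shot('top','t2.png');s=shot('scene','s2.png')
cv2.imwrite('pics/st2.png',np.hstack([cv2.resize(s[150:330,180:420],(400,300)),cv2.resize(robot_t[130:280,130:330],(400,300))]))"
```

```text
time: 19.1
position: [0.5226, 0.0259, 0.1495]
time: 19.9
position: [0.527, 0.0168, 0.1495]
tool_rot: [1.0, 0.001, 0.0, -0.0]
ft_force: [1.9, 0.9, -4.8]
grip_width: 0.0275
grip_force: 25.0
T 19.9 {'green': (2.3, 243, 0.096), 'blue': (4.3, 211, 0.083), 'or': (4.8, 159, 0.138)} q [-0.18  0.5   1.75  0.    0.89  1.39]
time: 20.45
position: [0.5272, 0.0164, 0.1496]
tool_rot: [1.0, 0.0, 0.0, -0.0]
ft_force: [4.2, 2.5, -5.8]
grip_width: 0.0276
grip_force: 25.0
T 20.45 {'green': (2.5, 243, 0.096), 'blue': (4.6, 206, 0.083), 'or': (4.8, 157, 0.138)} q [-0.18  0.5   1.75  0.    0.89  1.39]
```

View pics/st2.png

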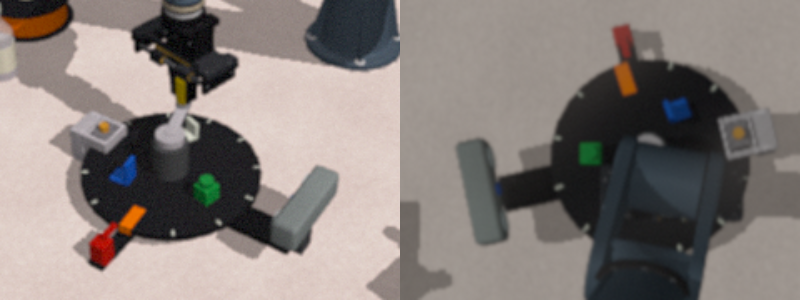

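```bash
python3 -c "
from h import *
for cam,zp in(('top',.055),('scene',.04)):
    im=cv2.imread('pics/%s2.png'%cam[0]);h=cv2.cvtColor(im,cv2.COLOR_BGR2HSV)
    for n,lo,hi,z in(('or',(8,150,110),(20,255,255),.046),('red',(0,150,60),(6,255,255),zp)):
        k,l,s,c=cv2.connectedComponentsWithStats(cv2.inRange(h,lo,hi))
        for i in range(1,k):
            p=at(cam,*c[i],z)[:2]-C
            if s[i][4]>20 and np.hypot(*p)<.22: print(cam,n,c[i].round(1),s[i][4],np.hypot(*p).round(4),np.degrees(np.arctan2(p[1],p[0])).round(1))
"
```

```text
top or [242.2 169.1] 117 0.1335 18.4
top red [241.2 149.4] 67 0.1938 13.6
scene or [242.2 226. ] 23 0.1694 -86.1
scene or [258.4 281.1] 157 0.1378 18.4
scene red [241.9 297.3] 246 0.2063 15.0
```

```bash
python3 -m jog '{"dp":[[0,0,0],[0,0,0],[0,0,0],[0,0,0],[0,0,0],[0,0,0],[0,0,0],[0,0,-20],[0,0,-45],[0,0,-70],[0,0,-95],[0,0,-110]],"delta_rot":[[0,0,0],[0,0,0],[0,0,0],[0,0,0],[0,0,0],[0,0,0],[0,0,0],[0,0,0],[0,0,0],[0,0,0],[0,0,0],[0,0,0]],"gripper":[1,1,1,1,1,1,1,1,1,1,1,1]}'
python3 -m jog '{"dp":[[-30,0,0],[-60,0,0],[-80,0,0],[-80,0,0],[-80,0,0],[-80,0,0],[-80,0,0],[-80,0,0],[-80,0,0],[-80,0,0]],"delta_rot":[[0,0,0],[0,0,0],[0,0,0],[0,0,0],[0,0,0],[0,0,0],[0,0,0],[0,0,0],[0,0,0],[0,0,0]],"gripper":[1,1,1,1,1,1,1,1,1,1]}'
python3 -c "
from h import *
look();a=shot('top','t3.png');s=shot('scene','s3.png')
cv2.imwrite('pics/st3.png',np.hstack([cv2.resize(s[150:330,180:420],(400,300)),cv2.resize(a[130:280,130:330],(400,300))]))"
```

```text
time: 21.8
position: [0.5276, 0.0162, 0.2616]
tool_rot: [1.0, 0.0, 0.001, 0.0]
ft_force: [0.8, 0.6, -0.5]
grip_width: 0.0868
grip_force: 0.0
time: 22.8
position: [0.4471, 0.0163, 0.2594]
tool_rot: [1.0, 0.0, -0.0, -0.0]
ft_force: [-0.4, -0.5, -0.4]
grip_width: 0.087
grip_force: 0.0
T 22.8 {'green': (2.5, 245, 0.096), 'blue': (4.6, 209, 0.083), 'or': (4.8, 156, 0.138)} q [-0.21  0.24  1.81  0.    1.09  1.36]
```

View pics/st3.png

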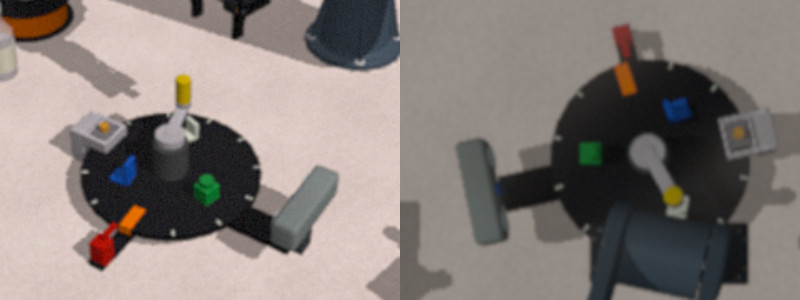

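```bash
python3 -c "
from h import *
print(robot.hand_in())"
```

```text
the job is handed in; nothing more can be done
None
```

The job is handed in at about 23 s, and the hand-in returned no verdict. By camera estimate the platter ran at about 0.95–1.09 rad/s (9–10.5 turns a minute) for over 7 s. It then stopped with the orange mark about 13 mm past the red pointer (limit 22 mm). The knob is released, the three prints are still standing on the platter, and the arm is clear.

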